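# Fasten the grinder and pulse it with its bayonet lid

## Task

Give the small grinder a pulse: first fasten it down by pressing its black hold-down knob in against the spring and turning it clockwise to its stop, so that it stays in by itself. Then fit the lid, lugs through the two slots (bar in line with the white marks) until its rim sits flat on the collar, and twist it clockwise against the spring half-way to the lock, so that the bar lines up with the orange marks, never into the lock click at red. Finish while still gripping the lid and holding it there without letting go, and leave the other things on the worktop alone.

Things in the scene. Friction and masses are not known exactly. Their poses are not given: they have to be found in the camera images.
- grinder: small white grinder with a round body 124 mm across, fixed to the worktop (place and yaw vary). Origin under the body's centre, z up; its -x axis points to its hold-down knob, 118 mm away at the front. On top a dark round collar, 116 mm across, open upward.
- collar (a point): centre of the collar's flat top, 100 mm above the worktop; axes as the grinder's. Its mouth is 84 mm across, with a 4 mm thick inner flange cut by two slots 19 mm wide at +y and -y, where the white marks are: there the lid goes in and out, its bar along y. The lid turns clockwise seen from above: 90 degrees, bar along x, is the lock at the red marks (hard stop).
- pulse_mark (a point): the orange (pulse) mark on the collar's top that is 45 degrees clockwise from +y, 54 mm from the axis; its twin lies opposite. Half-way between white and red.
- lid_grip (a point): middle of the grip bar of the loose black lid, which lies right way up left or right in front, any yaw. x along the bar, z up. Bar 60 mm long, 14 thick, top 14 mm above this point; the lid's top face (102 mm across) is 20 mm below it, the rim's underside 27, the lowest face 42. Seated, this point is 27 mm above the collar's top, on its axis. Same turned 180 degrees. 0.1 to 0.2 kg.
- lid_plug (a point): centre of the lid's lowest face: the end of a plug 80 mm across and 15 mm deep (2 mm play all round in the collar's mouth) with two lugs 9 mm wide that stand out 6.5 mm, in line with the two ends of the bar, 3 to 9 mm above this face. Axes as lid_grip's.
- knob_grip (a point): middle of the upright wing of the hold-down knob: wing 42 mm long along its y axis, 12 mm thick along its x axis, its top 14 mm above this point, a round flange 38 mm across 20 mm below it. Black, with a red band under it that shows while it is up. Moves down and turns with the knob; z up.
- knob_press (a joint): how far the knob is pressed down, m: 0 up, at most 0.0105. Its spring needs a push of about 3.5 N at the top, 6.5 N fully down. Springs up again unless turned.
- screw_knob (a joint): turn of the knob, rad, clockwise seen from above: starts at 0 to 0.2; blocked at about 0.3 unless pressed in about 8 mm or more; kept pressed, it turns to its stop at 1.25 and the thread then keeps it about 7 mm down when let go.
- pulse_ring (a joint): turn of the sprung switch ring in the collar, rad, clockwise, 0 at rest. The lid's lugs meet it after 0.23 rad of turn and push it, 0.07 rising to 0.18 N m; it turns the lid back when let go. About 0.56 with the bar at orange; the lock detent starts to resist (0.5 N m more) at about 0.9 and clicks in at about 1.2; stop 1.36.
- egg_cup: cream egg cup, 49 mm across, 60 mm tall, origin under its centre; stands left or right in front, where the lid does not lie; leave alone
- salt_shaker: glass salt shaker with tin cap, 42 mm across, 74 mm tall, origin under its centre, behind the grinder; leave alone
- enamel_mug: tall cream enamel mug with green rim, 160 mm tall, 176 mm over the handle, origin under it, behind left; leave alone
- teaspoon: teaspoon lying flat on the right, 130 mm long, 11 mm high, origin under its middle; leave alone
- box_corner (a point): top corner, nearest the grinder and the robot, of the fixed dark green box (264 x 274 mm, 160 mm high) that stands behind on the right with a jar on it, top at 260 mm; carry the lid over or round it
Not all that is in view belongs to the job. Of the things that look like the part that bears lid_grip, the smaller one is meant.

How it is judged:
By the outcome, as a careful person would: the job done as asked, in the order asked, and still so for the second after the job is handed in, while the arm keeps its last pose, push and grip.
It also fails if it takes over 58 s, if anything falls off the work surface, if the arm or the gripper's body presses on something with over 40 N, if the wrist force passes 120 N, or if a joint passes its speed limit or range.

## Robot

A 7-joint arm with a two-finger parallel gripper is mounted at the origin on a cart in front of the work surface, level with it; the furniture and walls round the work are solid. World frame = base frame: x ahead of the robot, y to its left, z up, the work surface at z = 0. Lengths are in m, angles in rad, forces in N, time in s.
With the tool pointing down it reaches from about 0.425 to 0.925 m from the base axis. Payload 6.8 kg.
Tool frame: the origin (TCP) lies on the front face of the gripper's body, between the roots of the fingers; the fingertips stand 73 mm ahead of it and the grasp point (between the pads) lies 54 mm ahead of it (env.nose_length is the distance from the TCP to the fingertips, in m); z points along the fingers, y is the line along which they close (so a half turn about z gives the same grasp; the last joint's range is limited). The gripper opens to 85 mm and grips with 20 to 120 N. Pads are 22 mm wide; open, the fingers measure 114 mm over their backs; the gripper's body (76 mm by 85 mm) begins 54 mm behind the grasp point. The pads swing forward as they close: fully open they stand 13 mm farther back than shut.
Start: joints at [-1.302, 0.477, 0.022, 1.555, -0.011, 1.109, -0.083], TCP at [0.248, 0.628, 0.304] pointing down, gripper open.
Joint ranges: [-2.96, 2.96], [-0.34, 2.1], [-1.41, 1.46], [0.24, 2.44], [-1.37, 4.51], [0.17, 1.92], [-2.96, 2.96]. Speed limits (rad/s): [2.39, 2.39, 3.14, 3.14, 3.14, 3.14, 3.14].

## Interface

Orientations are given as a unit quaternion [w, x, y, z].
In Python, from cell import env, kin, camera, calibration, job gives the robot as it stands. The module is installed in compiled form; this text tells all that it offers. Calls block until the motion is done:
- env.reach(position, orientation): joint-space move of the TCP to a pose.
- env.movel(position, velocity=0.15, rot=None, stop_force=None): straight line of the TCP; rot=None keeps the orientation; velocity is the mean speed in m/s. With stop_force (N) it stops when the force on the tool has changed by that much, and returns True; else False.
- env.goto_joints(angles): joint-space move.
- env.grip(opening, f_grip=None): finger opening in m; f_grip is the grip in N (None keeps the last); returns when the fingers have stopped.
- env.dwell(seconds).
- kin.inverse_kinematics(position, orientation): joint angles nearest the present ones, or None.
- env.get_state(): the state.
- camera(name): name is "scene" or "top" or "wrist"; returns (picture, depth): 384x512x3 uint8, blue, green, red; 384x512 float32, m along the optical axis (not along the pixel's ray), 0 where there is no reading.
- calibration(name): a dict with "fx", "fy", "cx", "cy" (pixels), "rvec" (rotation vector, rad) and "tvec" (3), from world to camera coordinates, as OpenCV has them. Camera axes: x right, y down, z forward; pixel columns grow to the right and rows downward; lengths in m; the calibration is good to about 2 mm. A picture is of the moment at which its call begins: read the wrist's pose just before it. calibration takes no time and is no camera call; for the wrist camera it gives the pose at the moment of the call.
A pose or a line that the arm cannot do raises env.PlanningError and nothing moves.
- job.job_done(): hands the job in; it is judged then, once.
The state is a dict: "time": time; "qpos": joint angles; "joint_velocities": joint speeds; "joint_torque": joint torques, N m; "tcp_pos": TCP position; "orientation": TCP orientation; "force": force on the tool from outside, world axes, zero at the start; "torque": the same for the moment, N m; "opening": finger opening in m; "gripper_force": force on a finger pad.
Only numpy, scipy, OpenCV 4.12 (cv2) and the standard library are available. Lean on these libraries where they do the work, as an engineer would, in place of code of your own. Each camera call takes 0.05 s, during which the arm holds its last target. There are 200 camera calls.

## Working session

There is one attempt and no reset: what is moved stays moved. The work goes in short steps, each a Python script; the robot and the scene stay as the last script left them, time stands still between calls to the robot, and variables do not carry over. Pictures are saved under pics/ and viewed, at most 10 in all, crops included, and the job is handed in when it is done.

```bash
mkdir -p pics
cat > h.py <<'E'
import numpy as np, cv2
from cell import env, kin, camera, calibration, job
def w2c(n):
    c=calibration(n); R=cv2.Rodrigues(np.array(c["rvec"],float))[0]; t=np.array(c["tvec"],float).ravel()
    return c,R,t
def ray(n,u,v,z,cal=None):
    c,R,t=cal or w2c(n)
    d=R.T@np.array([(u-c["cx"])/c["fx"],(v-c["cy"])/c["fy"],1]); o=-R.T@t
    return o+d*(z-o[2])/d[2]
def cloud(n,dep,cal=None):
    c,R,t=cal or w2c(n)
    v,u=np.mgrid[:dep.shape[0],:dep.shape[1]]
    P=np.stack([(u-c["cx"])/c["fx"]*dep,(v-c["cy"])/c["fy"]*dep,dep],-1)
    P=(P-t)@R; P[dep<=0]=np.nan
    return P
def proj(n,p,cal=None):
    c,R,t=cal or w2c(n); q=R@np.array(p)+t
    return q[0]/q[2]*c["fx"]+c["cx"],q[1]/q[2]*c["fy"]+c["cy"]
E
python3 - <<'E'
from h import *
for n in("top","scene"):
    p,d=camera(n); cv2.imwrite(f"pics/{n}0.png",p); np.savez(f"{n}0.npz",p=p,d=d)
    c,R,t=w2c(n); print(n,c["fx"],-R.T@t,R[2])
a,b=[cv2.imread(f"pics/{n}0.png") for n in("top","scene")]
cv2.imwrite("pics/t0.png",cv2.resize(a,(800,600)));
s=env.get_state();print(s["time"],s["tcp_pos"],s["orientation"],s["opening"])
E
```

```text
top 423.57573944040485 [ 0.40445291 -0.04016006  1.4697102 ] [ 0.15352134 -0.01479882 -0.98803451]
scene 397.014143590318 [-0.12988394 -0.56993223  0.82018399] [ 0.64663841  0.45788809 -0.61007972]
0.1 [0.2481965  0.62727661 0.30303144] [-8.51793584e-05  1.87262645e-01  9.82309549e-01 -8.03271948e-04] 0.08519085377741147
```

View pics/t0.png

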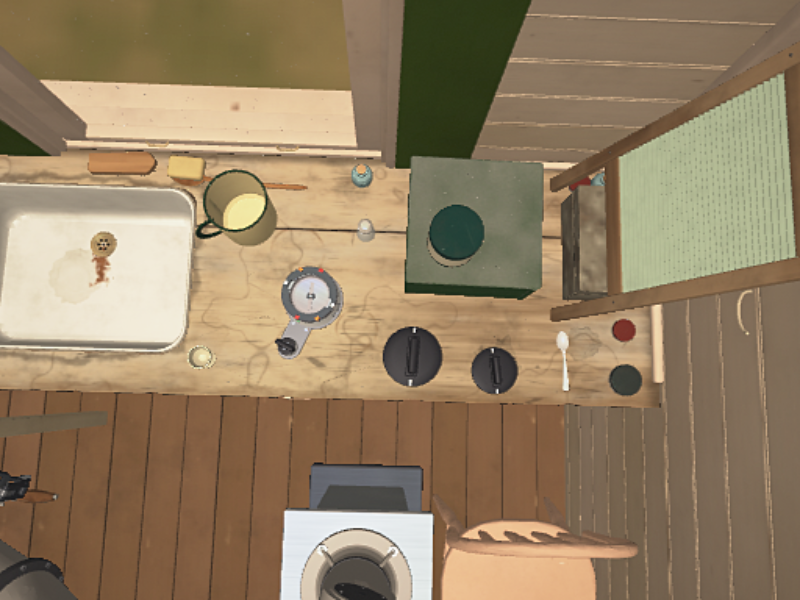

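View pics/scene0.png

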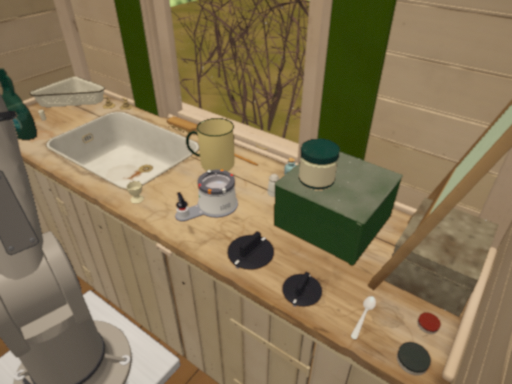

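The top view (800x600 scale) shows the grinder at (311,293) and its knob at (287,346). There are two lid-like discs, a large one at (412,356) and a small one at (494,371). The flat dark disc at (625,380) has no bar. The smaller barred disc at (494,371) fits "smaller one is meant". I'll measure the sizes and look at an enlarged crop.

Run:
```python
from h import *
f=np.load("top0.npz");p,d=f["p"],f["d"];P=cloud("top",d)
m=(p.max(2)<85)&(P[...,2]>0.006)&(P[...,2]<0.12)&(P[...,0]<0.62)&(P[...,0]>.3)
n,l,st,ce=cv2.connectedComponentsWithStats(m.astype(np.uint8))
for i in range(1,n):
    if st[i,4]<40: continue
    c=max(cv2.findContours((l==i).astype(np.uint8),0,1)[0],key=cv2.contourArea)
    q=P[l==i]
    zz=np.nanmedian(q[:,2]); e=cv2.fitEllipse(c)
    A=ray("top",*(ce[i]),zz); 
    k=st[i,2]/423.6*(1.47-zz)
    print(ce[i],st[i],"z",zz,np.nanmax(q[:,2]),"pos",A,"width",k,e)
crop=p[175:265,170:350]; cv2.imwrite("pics/crop1.png",cv2.resize(crop,(800,400),interpolation=cv2.INTER_CUBIC))
```

```text
[263.60127737 227.51551095] [ 245  209   38   38 1096] z 0.027148329453163308 0.07731083521920266 pos [ 0.48533812 -0.10398514  0.02714833] width 0.1294342858375349 ((263.56390380859375, 227.57640075683594), (35.869815826416016, 37.315799713134766), 99.5501708984375)
[182.76530612 220.7244898 ] [176 216  13  11  98] z 0.054197333939103635 0.09079869010943581 pos [0.49845588 0.16690505 0.05419733] width 0.0434500346052683 ((182.6811981201172, 220.7996368408203), (10.0567045211792, 12.215104103088379), 111.73954772949219)
[316.02760736 236.68404908] [302 222  29  30 652] z 0.02107203528466218 0.06419304355225507 pos [ 0.45978729 -0.28370631  0.02107204] width 0.09919478511979413 ((316.02447509765625, 236.51673889160156), (28.017120361328125, 28.799331665039062), 140.31170654296875)
[399.90189873 242.94303797] [390 233  21  20 316] z 0.020376732628724872 0.031523094528844824 pos [ 0.44687495 -0.5710982   0.02037673] width 0.0718651761444683 ((399.8933410644531, 242.9054718017578), (18.565393447875977, 19.934226989746094), 112.02778625488281)
```

View pics/crop1.png

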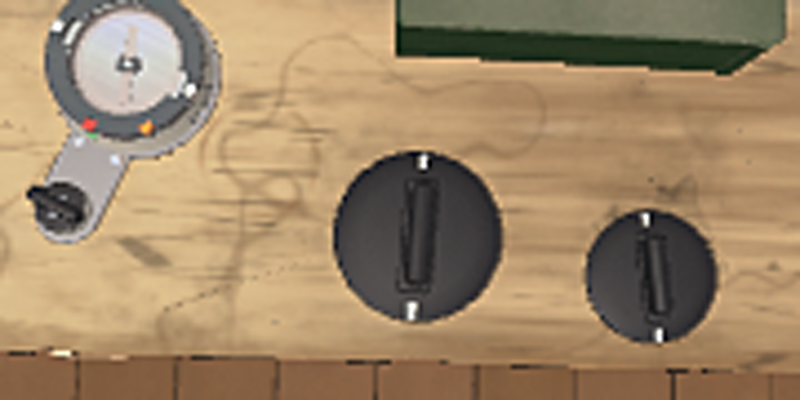

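The crop shows two barred lids: the large one at crop (418,237), 129 mm across, and the small one at crop (652,277), about 100 mm, against 102 mm expected. The small one is the lid, with its bar running between the white marks at (646,218) and (658,335). Next I'll take close wrist views of the grinder and the lid.

```bash
cat >> h.py <<'E'
from scipy.spatial.transform import Rotation as Ro
def quat(th):  # tool down, tool y axis (closing line) at world angle th
    y=np.array([np.cos(th),np.sin(th),0]); z=np.array([0,0,-1.]); x=np.cross(y,z)
    return Ro.from_matrix(np.stack([x,y,z],1)).as_quat(scalar_first=True)
E
python3 - <<'E'
from h import *
s=env.get_state(); Rt=Ro.from_quat(s["orientation"],scalar_first=True).as_matrix()
c,R,t=w2c("wrist"); o=-R.T@t
print("cam in tool",Rt.T@(o-s["tcp_pos"]),"axis",Rt.T@R[2],"fx",c["fx"]);off=Rt.T@(o-s["tcp_pos"])
col=ray("top",199,187.5,.1); kn=ray("top",183.5,221,.06); print(col,kn)
lid=ray("top",316,236.6,.022); print(lid)
# current yaw of tool y
print(Rt)
for name,pt in(("g",(col*.6+kn*.4)),("l",lid)):
  for th in (np.pi/2,-np.pi/2):
    q=quat(th);RR=Ro.from_quat(q,scalar_first=True).as_matrix()
    z=0.40 if name=="g" else .33
    pos=np.array([pt[0],pt[1],z])-RR@np.array([off[0],off[1],0])
    print(name,th,pos,kin.inverse_kinematics(pos,q))
E
```

```text
cam in tool [ 0.07327852  0.00057125 -0.07000903] axis [-2.86913095e-01 -7.61880994e-04  9.57956312e-01] fx 300.844133437372
[0.60514068 0.11319355 0.1       ] [0.49723105 0.16358055 0.06      ]
[ 0.46003352 -0.28345456  0.022     ]
[[-9.29865389e-01  3.67899632e-01 -4.68190654e-04]
 [ 3.67899905e-01  9.29864113e-01 -1.54622159e-03]
 [-1.33500665e-04 -1.61002523e-03 -9.99998695e-01]]
g 1.5707963267948966 [0.63525535 0.1327771  0.4       ] [-0.51317111  0.37172605  0.29078012  1.51747338 -0.10930402  1.26838388
  1.36221459]
g -1.5707963267948966 [0.48869831 0.1339196  0.4       ] [-1.02739815  0.11356571  0.70797736  1.86092009 -0.07929455  1.19531709
 -1.86427647]
l 1.5707963267948966 [ 0.53331205 -0.28402581  0.33      ] [-0.39881883  0.57552404  1.15685637  1.7510455  -0.56498938  1.19634057
  2.48819888]
l -1.5707963267948966 [ 0.386755  -0.2828833  0.33     ] [-0.25504933  0.14252082  0.84922014  2.01816964 -0.1245351   1.03234694
 -0.91757607]
```

Run:
```python
from h import *
env.reach([.55,.14,.36],quat(np.pi/2))
cal=w2c("wrist");p,d=camera("wrist");cv2.imwrite("pics/w1.png",cv2.resize(p,(800,600),interpolation=cv2.INTER_CUBIC))
import pickle;pickle.dump((cal,p,d),open("w1.pkl","wb"))
s=env.get_state();print(s["time"],s["tcp_pos"],s["qpos"])
```

```text
2.2167 [0.54979289 0.1412412  0.35980716] [-0.5909343   0.25210058  0.2799482   1.76555084 -0.07643133  1.13472797
  1.28554661]
```

View pics/w1.png

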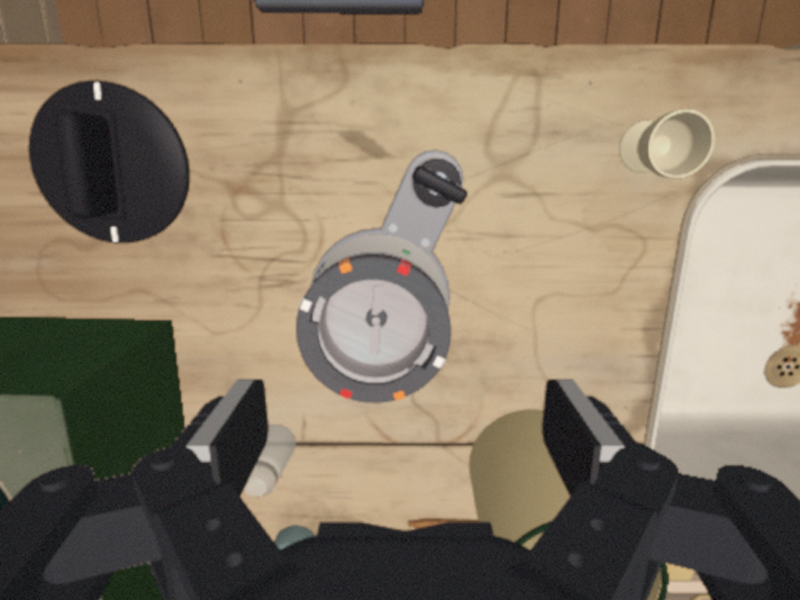

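The wrist view (800x600 scale) shows the collar at (375,325). White marks are at (306,305) and (439,362), orange at (346,267) and (399,395), red at (404,269) and (346,394). The knob wing runs from (420,175) to (462,195).

Run:
```python
from h import *
import pickle
cal,p,d=pickle.load(open("w1.pkl","rb"));P=cloud("wrist",d,cal)
hsv=cv2.cvtColor(p,cv2.COLOR_BGR2HSV).astype(int);H,S,V=hsv[...,0],hsv[...,1],hsv[...,2]
gx,gy=375/1.5625,325/1.5625
v,u=np.mgrid[:384,:512]; r=np.hypot(u-gx,v-gy)<52
def blobs(m,nm):
    out=[];n,l,st,ce=cv2.connectedComponentsWithStats(m.astype(np.uint8))
    for i in np.argsort(-st[1:,4])[:2]+1:
        q=ray("wrist",*ce[i],.1,cal);out.append(q);print(nm,ce[i],st[i,4],q[:2])
    return out
rg=r&(abs(P[...,2]-.1)<.012)
red=blobs(r&(S>120)&((H<5)|(H>174))&(V>100),"red")
org=blobs(r&(S>120)&(H>=6)&(H<22)&(V>140),"org")
wht=blobs(rg&(S<40)&(V>200)&(np.hypot(u-gx,v-gy)>37),"wht")
print("centres",[np.mean(x,0)[:2] for x in(red,org,wht)],"radii",[np.linalg.norm(x[0]-x[1])/2 for x in(red,org,wht)])
# collar outer dark ellipse
for x in(wht,org,red): a=x[0]-x[1];print("ang",np.degrees(np.arctan2(a[1],a[0])))
# z check
print("collar z",np.nanmedian(P[...,2][rg&(V<110)]))
k=(V<75)&(np.hypot(u-280,v-117)<24)&(P[...,2]>.03)
z=P[...,2][k];print("knob z pct",np.percentile(z,[5,25,50,75,95,99]))
top=k&(P[...,2]>np.percentile(z,97)-.006)
c=np.argwhere(top)[:,::-1].astype(np.float32);rc=cv2.minAreaRect(c);print(rc,len(c))
zt=np.median(P[...,2][top]);b=cv2.boxPoints(rc);w=np.array([ray("wrist",*x,zt,cal) for x in b]);print(zt,w.mean(0),np.diff(w,axis=0))
zz=P[...,2][105:132:2,262:304:2];print((zz*1000).round().astype(int))
```

```text
red [258.34482759 171.24137931] 58 [0.55218588 0.14114924]
red [221.09090909 251.45454545] 33 [0.65224755 0.09591592]
org [220.40740741 170.16666667] 54 [0.55103229 0.09860906]
org [255.02857143 252.57142857] 35 [0.65367661 0.13723697]
wht [195.08333333 195.        ] 36 [0.58026816 0.06849117]
wht [280.77142857 231.17142857] 35 [0.62525712 0.16797494]
centres [array([0.60221672, 0.11853258]), array([0.60235445, 0.11792302]), array([0.60276264, 0.11823306])] radii [np.float64(0.0549053515605232), np.float64(0.054836053439505934), np.float64(0.054591727058099226)]
ang -114.33362992966505
ang -159.37728877001138
ang 155.67444343066262
collar z 0.1000223797162943
knob z pct [0.05018936 0.05163463 0.08372718 0.08511565 0.08607877 0.08662496]
((280.4405212402344, 118.55674743652344), (35.40350341796875, 10.865392684936523), 27.897274017333984) 280
0.0847060511184283 [0.49548817 0.16584978 0.08470605] [[-0.01029576  0.00555943  0.        ]
 [ 0.01779411  0.03523939  0.        ]
 [ 0.01061577 -0.00532788  0.        ]]
[[                   9                    8                    7
         
[... 5671 characters left out ...]
       51                   80                   83
                    85                   85                   83
                    -1                    0                    0]
 [                   9                    8                    9
                     9                    9                   52
                    51                   50                   50
                    51                   51                   51
                     9                   10                    8
                     0                   -1                    0
                     0                    1                   -1]]<stdin>:26: RuntimeWarning: invalid value encountered in cast
```

Grinder centre is (0.6024, 0.1182) with yaw -24.3°. The knob is at (0.495, 0.1665), its wing at 63.2° and its top at z = 0.085. Next I'll grip and press the knob, check the force, then turn it with joint 7.

Run:
```python
from h import *
th=np.radians(63.2-90); k=np.array([.4951,.1665])
def rep(t):
    s=env.get_state();print(t,round(s["time"],2),s["tcp_pos"].round(4),"F",np.round(s["force"],1),"T",np.round(s["torque"],2),"op",round(s["opening"],4),"g",np.round(s["gripper_force"],1),"j7",round(s["qpos"][6],3))
env.grip(.04,60)
env.reach([*k,.20],quat(th)); rep("above")
env.movel([*k,.131],.12,stop_force=8); rep("down")
env.grip(0.0,60); rep("grip")
print(env.movel([*k,.1212],.03,stop_force=25)); rep("press")
env.dwell(.2); rep("dwell")
```

```text
above 4.39 [0.4954 0.1666 0.2003] F [-0.2 -0.  -0.5] T [-0.01  0.02 -0.  ] op 0.04 g 0.0 j7 -0.618
down 5.12 [0.4955 0.1664 0.1314] F [-0.3  0.6 -0. ] T [ 0.02  0.01 -0.01] op 0.0398 g 0.0 j7 -0.541
grip 5.47 [0.4956 0.1667 0.1317] F [0.5 0.5 4. ] T [-0.05  0.05  0.02] op 0.0112 g 60.2 j7 -0.541
False
press 5.95 [0.4956 0.1667 0.1214] F [-0.9 -0.5  6. ] T [0.05 0.12 0.03] op 0.0108 g 60.8 j7 -0.53
dwell 6.15 [0.4956 0.1667 0.1215] F [-0.3  0.8  7.1] T [-0.02  0.1  -0.03] op 0.0113 g 60.8 j7 -0.53
```

Run:
```python
from h import *
def rep(t):
    s=env.get_state();print(t,round(s["time"],2),s["tcp_pos"].round(4),"F",np.round(s["force"],1),"T",np.round(s["torque"],2),"op",round(s["opening"],4),"j7",round(s["qpos"][6],3));return s
q0=np.array(env.get_state()["qpos"])
for a in (.4,.8,1.1,1.17,1.21,1.25,1.28):
    q=q0.copy();q[6]-=a;env.goto_joints(q);s=rep(a)
    if abs(s["torque"][2])>.8: break
```

```text
0.4 6.62 [0.4957 0.1667 0.1216] F [-1.4 -0.8  5.1] T [-0.12  0.24 -0.  ] op 0.0108 j7 -0.93
0.8 7.08 [0.4958 0.1665 0.1216] F [-0.6 -0.4  5.8] T [-0.24  0.2  -0.03] op 0.0111 j7 -1.33
1.1 7.47 [0.4958 0.1664 0.1216] F [-1.3 -0.7  5.8] T [-0.26  0.2   0.  ] op 0.0107 j7 -1.63
1.17 7.72 [0.4957 0.1664 0.1216] F [-0.9 -1.8  6.9] T [-0.26  0.2  -0.02] op 0.0109 j7 -1.7
1.21 7.97 [0.4957 0.1665 0.1216] F [-0.7 -1.3  6.8] T [-0.28  0.18  0.  ] op 0.011 j7 -1.74
1.25 8.22 [0.4958 0.1665 0.1216] F [-0.3 -0.5  5.6] T [-0.4   0.13  0.64] op 0.0107 j7 -1.779
1.28 8.47 [0.4957 0.1665 0.1215] F [-0.5 -1.2  5.8] T [-0.44  0.11  1.1 ] op 0.0112 j7 -1.808
```

The stop shows as a torque rise at about 1.22 rad. I'll release, retreat, and view the knob and the lid.

Run:
```python
from h import *
import pickle
env.grip(.04,60)
s=env.get_state();p=np.array(s["tcp_pos"]);env.movel([p[0],p[1],.22],.2)
env.grip(.085)
env.reach([.56,.13,.36],quat(np.radians(-69)))
cal=w2c("wrist");pi,d=camera("wrist");pickle.dump((cal,pi,d),open("w2.pkl","wb"))
P=cloud("wrist",d,cal)
u,v=np.array(proj("wrist",[.495,.1665,.075],cal)).astype(int);print(u,v)
V=pi.max(2);vv,uu=np.mgrid[:384,:512];k=(V<75)&(np.hypot(P[...,0]-.495,P[...,1]-.1665)<.03)&(P[...,2]>.03)
z=P[...,2][k];zt=np.percentile(z,95);top=k&(P[...,2]>zt-.006)
rc=cv2.minAreaRect(np.argwhere(top)[:,::-1].astype(np.float32));w=np.array([ray("wrist",*x,zt,cal) for x in cv2.boxPoints(rc)])
print("knob top z",zt,w.mean(0),[ (np.linalg.norm(e),np.degrees(np.arctan2(e[1],e[0]))) for e in np.diff(w,axis=0)])
a=pi
env.reach([.475,-.283,.30],quat(np.radians(-84)))
cal=w2c("wrist");pi,d=camera("wrist");pickle.dump((cal,pi,d),open("w3.pkl","wb"))
cv2.imwrite("pics/w23.png",cv2.resize(np.hstack([a,pi]),(800,300),interpolation=cv2.INTER_AREA))
s=env.get_state();print(s["time"],s["tcp_pos"],s["qpos"])
```

```text
213 201
knob top z 0.07863762234049355 [0.49784915 0.16654197 0.07863762] [(np.float64(0.039048837055678735), np.float64(-6.667923203905515)), (np.float64(0.011858053568218526), np.float64(-97.0032039758189)), (np.float64(0.039227964956918306), np.float64(173.8072408379214))]
12.3667 [ 0.47609603 -0.2816021   0.29992448] [-0.26766817  0.37938594  0.88693695  1.89605023 -0.34294827  1.02582993
 -0.69728326]
```

View pics/w23.png

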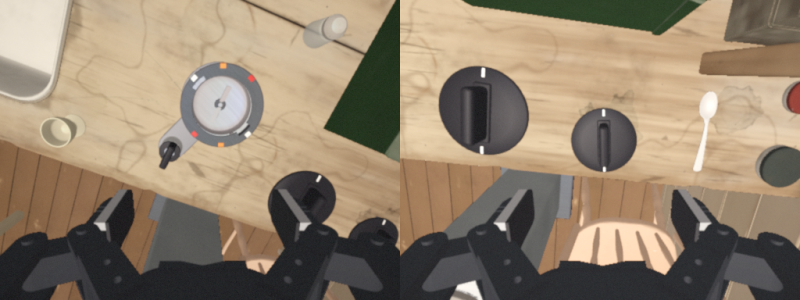

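The left half shows the knob at (170,153), with its wing turned to -6.4° (1.25 rad) and its top 7 mm lower, so it is fastened. The right half shows the small lid at (604,140), bar upright, with white marks at (603,112) and (604,168). Next I'll measure the lid and re-measure the collar.

Run:
```python
from h import *
import pickle
def ld(f):
    cal,p,d=pickle.load(open(f,"rb"));return cal,p,d,cloud("wrist",d,cal),cv2.cvtColor(p,cv2.COLOR_BGR2HSV).astype(int)
def blobs(m,nm,z,cal):
    out=[];n,l,st,ce=cv2.connectedComponentsWithStats(m.astype(np.uint8))
    for i in np.argsort(-st[1:,4])[:2]+1:
        q=ray("wrist",*ce[i],z,cal)[:2];out.append(q)
    a=out[0]-out[1];print(nm,np.mean(out,0),"r",np.linalg.norm(a)/2,"ang",np.degrees(np.arctan2(a[1],a[0]))%180);return out
cal,p,d,P,h=ld("w2.pkl");H,S,V=h[...,0],h[...,1],h[...,2]
R=np.hypot(P[...,0]-.6024,P[...,1]-.1182);m=(R<.066)&(R>.045)&(P[...,2]>.09)
blobs(m&(S>120)&((H<5)|(H>174))&(V>100),"red",.1,cal)
blobs(m&(S>120)&(H>=6)&(H<22)&(V>140),"org",.1,cal)
blobs(m&(S<40)&(V>200),"wht",.1,cal)
cal,p,d,P,h=ld("w3.pkl");H,S,V=h[...,0],h[...,1],h[...,2]
R=np.hypot(P[...,0]-.46,P[...,1]+.2835);m=(R<.06)&(P[...,2]>.008)
blobs(m&(S<60)&(V>170)&(R>.035),"lidwht",.022,cal)
dk=(m&(V<100)&(P[...,2]<.028)).astype(np.uint8)
print("lid z",np.nanmedian(P[...,2][dk>0]))
c=max(cv2.findContours((m&(P[...,2]>.010)).astype(np.uint8),0,1)[0],key=cv2.contourArea)
pts=np.array([ray("wrist",*x[0],.0205,cal)[:2] for x in c],np.float32);print("circle",cv2.fitEllipse(pts))
t=m&(P[...,2]>.048);zt=np.median(P[...,2][t]);rc=cv2.minAreaRect(np.argwhere(t)[:,::-1].astype(np.float32))
w=np.array([ray("wrist",*x,zt,cal) for x in cv2.boxPoints(rc)]);print("bar",zt,w.mean(0),[(np.linalg.norm(e),np.degrees(np.arctan2(e[1],e[0]))%180) for e in np.diff(w,axis=0)])
```

```text
red [0.60262298 0.1180851 ] r 0.05437230499408361 ang 155.65214753280958
org [0.60276215 0.11828682] r 0.05464740007263043 ang 20.335399340197338
wht [0.60248442 0.11809478] r 0.05455429353322037 ang 65.59557027407652
lidwht [ 0.30914617 -0.29907302] r 0.17320861602772117 ang 96.16236151556433
lid z 0.0215327280782308
circle ((0.24644707143306732, -0.3091202974319458), (0.2462644726037979, 0.5287099480628967), 6.014105319976807)
bar 0.3053409922494619 [ 0.50531514 -0.2791804   0.30534099] [(np.float64(0.06330272346804615), np.float64(176.09650091426815)), (np.float64(0.08311211990800482), np.float64(96.14787961338232)), (np.float64(0.0634285934135253), np.float64(16.746949929250974))]
```

Run:
```python
from h import *
import pickle
cal,p,d=pickle.load(open("w3.pkl","rb"));P=cloud("wrist",d,cal);h=cv2.cvtColor(p,cv2.COLOR_BGR2HSV).astype(int);S,V=h[...,1],h[...,2]
R=np.hypot(P[...,0]-.46,P[...,1]+.2835);m=(R<.06)&(P[...,2]>.008)&(P[...,2]<.07)
n,l,st,ce=cv2.connectedComponentsWithStats((m&(S<70)&(V>150)&(R>.035)).astype(np.uint8))
o=[ray("wrist",*ce[i],.022,cal)[:2] for i in np.argsort(-st[1:,4])[:2]+1];a=o[0]-o[1]
print("marks",np.mean(o,0),np.linalg.norm(a)/2,np.degrees(np.arctan2(a[1],a[0]))%180,st[:,4])
c=max(cv2.findContours((m&(P[...,2]>.012)).astype(np.uint8),0,1)[0],key=cv2.contourArea)
print("circle",cv2.fitEllipse(np.array([ray("wrist",*x[0],.0215,cal)[:2] for x in c],np.float32)*1000))
t=m&(P[...,2]>.050);zt=np.median(P[...,2][t]);rc=cv2.minAreaRect(np.argwhere(t)[:,::-1].astype(np.float32))
w=np.array([ray("wrist",*x,zt,cal) for x in cv2.boxPoints(rc)]);print("bar",zt,w.mean(0),[(np.linalg.norm(e),np.degrees(np.arctan2(e[1],e[0]))%180) for e in np.diff(w,axis=0)])
```

```text
marks [ 0.45636157 -0.28553805] 0.04532295365092196 7.248858848387479 [196541     42      1      1     23]
circle ((457.566162109375, -284.866455078125), (99.85314178466797, 100.4033432006836), 106.88502502441406)
bar 0.05560978678807876 [ 0.45779039 -0.28429229  0.05560979] [(np.float64(0.01271998803686955), np.float64(96.147852724369)), (np.float64(0.05888952293326288), np.float64(6.539112571376705)), (np.float64(0.013394046181504636), np.float64(96.14624822277513))]
```

```bash
cat >> h.py <<'E'
def rep(t):
    s=env.get_state();print(t,round(s["time"],2),s["tcp_pos"].round(4),"F",np.round(s["force"],1),"T",np.round(s["torque"],2),"op",round(s["opening"],4),"g",round(float(np.max(s["gripper_force"])),1),"j7",round(s["qpos"][6],3));return s
E
python3 - <<'E'
from h import *
import pickle
L=[.4575,-.2847];q=quat(np.radians(-83.4))
env.grip(.05,60)
env.reach([*L,.17],q);env.movel([*L,.0995],.12,stop_force=8);rep("down")
env.grip(0,70);rep("grip")
env.movel([*L,.30],.2);rep("up")
q2=quat(np.radians(-24.35))
env.reach([.51,.03,.30],q2);env.reach([.6025,.1182,.30],q2);rep("over")
E
cat > look.py <<'E'
from h import *
import pickle,sys
cal=w2c("wrist");p,d=camera("wrist");pickle.dump((cal,p,d),open(sys.argv[1]+".pkl","wb"))
cv2.imwrite(f"pics/{sys.argv[1]}.png",p)
E
python3 look.py w4
```

```text
down 14.12 [ 0.458  -0.2851  0.1002] F [ 0.3 -0.5  0.6] T [ 0.03  0.02 -0.04] op 0.0498 g 0.0 j7 -0.434
grip 14.54 [ 0.458  -0.285   0.1003] F [-1.2  1.5  5.8] T [ 0.12  0.15 -0.02] op 0.0125 g 69.1 j7 -0.434
up 15.69 [ 0.4569 -0.2842  0.2989] F [ 0.5 -0.8 -2.4] T [ 0.02 -0.03  0.03] op 0.0126 g 68.2 j7 -0.677
over 17.48 [0.603  0.1168 0.2994] F [-0.6 -0.1 -0.8] T [-0.05  0.05  0.02] op 0.0127 g 68.2 j7 -0.408
```

View pics/w4.png

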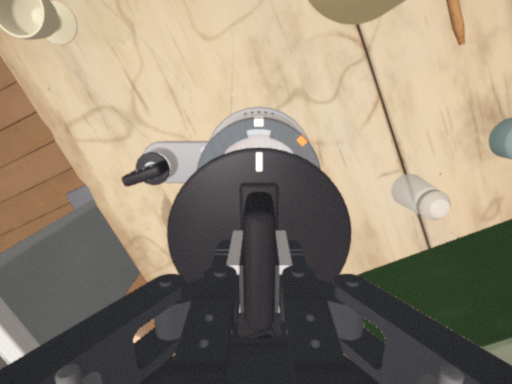

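The lid is held level. Its mark at (259,161) lines up with the collar's white mark at (259,122). I'll check the held lid's offset from the TCP, then insert it.

Run:
```python
from h import *
import pickle
cal,p,d=pickle.load(open("w4.pkl","rb"));P=cloud("wrist",d,cal)
s=env.get_state();t=np.array(s["tcp_pos"]);RR=Ro.from_quat(s["orientation"],scalar_first=True).as_matrix();zt=t[2]-.0783
print("tool",RR.round(4).tolist())
m=(p.max(2)<80)&(abs(P[...,2]-zt)<.008);vv,uu=np.mgrid[:384,:512];m&=(vv<240)
print("lid z",np.nanmedian(P[...,2][m]),zt)
c=max(cv2.findContours(m.astype(np.uint8),0,1)[0],key=cv2.contourArea)[:,0]
W=np.array([ray("wrist",*x,zt,cal)[:2] for x in c])
k=np.hypot(*(W-t[:2]).T)>.046;W=W[k]
A=np.c_[2*W,np.ones(len(W))];x=np.linalg.lstsq(A,(W**2).sum(1),rcond=None)[0];print("circle ctr",x[:2],"r",np.sqrt(x[2]+x[:2]@x[:2]),len(W))
print("ctr-tcp in tool",RR.T@np.r_[x[:2]-t[:2],0])
w=ray("wrist",259,161,zt,cal);print("mark in tool",RR.T@(w-t))
w=ray("wrist",259,122.5,.1,cal);print("collar mark",w, "expected",[.6025+.0545*np.cos(np.radians(65.6)),.1182+.0545*np.sin(np.radians(65.6))])
```

```text
tool [[0.4152, 0.9097, -0.0006], [0.9097, -0.4152, -0.0014], [-0.0016, 0.0, -1.0]]
lid z 0.2206088592773919 0.22146403591768216
circle ctr [0.60372961 0.11927824] r 0.0483691851224785 273
ctr-tcp in tool [ 3.51346936e-03 -2.43909500e-04 -5.46863529e-06]
mark in tool [ 0.04572877 -0.000177    0.07822903]
collar mark [0.62560146 0.16686298 0.1       ] expected [np.float64(0.6250141914254376), np.float64(0.16783225951393665)]
```

Run:
```python
from h import *
G=np.array([.6025,.1182])-.0003*np.array([.415,.91])
env.movel([*G,.208],.15);s=rep("pre")
e=G-np.array(s["tcp_pos"])[:2];C=G+e;env.movel([*C,.206],.05);env.dwell(.2);s=rep("corr")
print(env.movel([*C,.1845],.03,stop_force=12));rep("ins");env.dwell(.2);rep("hold")
```

```text
pre 18.3 [0.6029 0.1175 0.209 ] F [ 0.3  0.  -0.6] T [-0.02 -0.01 -0.03] op 0.0131 g 68.2 j7 -0.34
corr 18.75 [0.6019 0.1184 0.2063] F [ 0.4  0.6 -1.5] T [-0.03  0.04 -0.01] op 0.0128 g 68.2 j7 -0.339
True
ins 19.42 [0.6016 0.1183 0.1853] F [-1.  -0.1  4.8] T [0.07 0.06 0.03] op 0.0129 g 69.1 j7 -0.322
hold 19.62 [0.6016 0.1183 0.1853] F [-1.  -0.4  5. ] T [ 0.01 -0.   -0.07] op 0.0125 g 69.2 j7 -0.323
```

The lid is seated: TCP z is 0.1853, as predicted, and side forces are low. Now I'll twist it.

```bash
python3 - <<'E'
from h import *
def yaw():
    y=Ro.from_quat(env.get_state()["orientation"],scalar_first=True).as_matrix()[:,1];return np.arctan2(y[1],y[0])
q0=np.array(env.get_state()["qpos"]);tot=yaw()-np.radians(-69.4);print("turn",tot)
for a in(.3,.6,tot):
    q=q0.copy();q[6]-=a;env.goto_joints(q);rep(a)
env.dwell(.2);rep("end");print(np.degrees(yaw()))
E
python3 look.py w5
python3 -c "
import cv2;p=cv2.imread('pics/w5.png');cv2.imwrite('pics/w5b.png',cv2.resize(p[80:340,110:410],(692,600),interpolation=cv2.INTER_CUBIC))"
```

```text
turn 0.786367134373666
0.3 20.01 [0.6021 0.1181 0.1854] F [ 3.2 -0.7 -2.2] T [-0.13 -0.58  0.04] op 0.0137 g 68.3 j7 -0.619
0.6 20.4 [0.6019 0.118  0.1854] F [ 3.  -2.  -1.2] T [-0.4  -0.69  0.06] op 0.0129 g 68.3 j7 -0.917
0.786367134373666 20.7 [0.6017 0.118  0.1854] F [ 3.2 -2.6  0.2] T [-0.57 -0.58  0.04] op 0.0134 g 68.4 j7 -1.102
end 20.9 [0.6017 0.1181 0.1854] F [ 2.1 -2.6 -0.1] T [-0.67 -0.61  0.14] op 0.0126 g 68.4 j7 -1.106
-69.2308366156839
```

View pics/w5b.png

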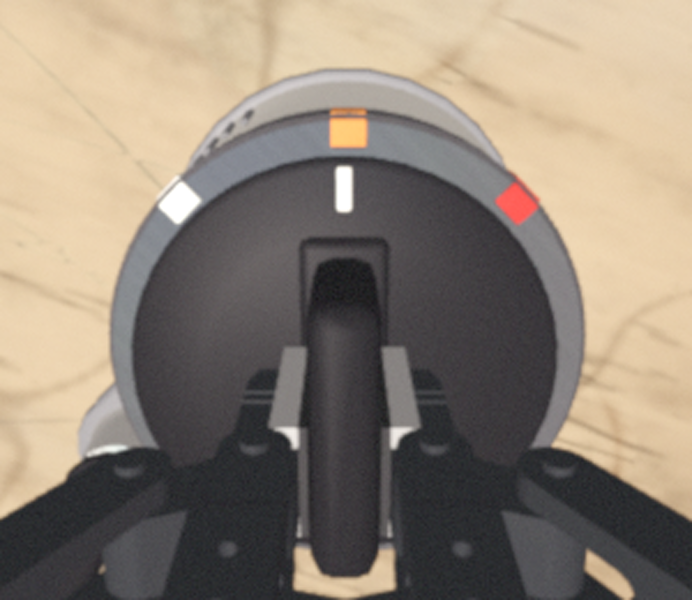

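The view shows the lid's mark at (344,190) in line with the orange mark at (348,132). Red at (517,203) is well clear, the rim looks even on the collar, and the grip is held. I'm handing in.

```bash
python3 -c "
from h import *
rep('x');print(job.job_done())"
```

```text
x 20.95 [0.6017 0.1181 0.1854] F [ 2.3 -3.7  0. ] T [-0.71 -0.62  0.11] op 0.0129 g 68.4 j7 -1.106
the job is handed in; nothing more can be done
None
```

I handed the job in at 20.95 s: the knob is pressed, turned to its stop and stays down, and the lid is seated and held about 1° short of the orange marks, well clear of the lock; the hand-in returned no verdict.

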